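Count off the timer dock and push the timer into the third gap

ROBOT

A 6-joint arm with a two-finger parallel gripper is mounted at the origin on the work surface; the furniture and walls round the work are solid. World frame = base frame: x ahead of the robot, y to its left, z up, the work surface at z = 0. Lengths are in m, angles in degrees, forces in N, time in s.
With the tool pointing down it reaches from about 0.4 to 0.825 m from the base axis. Payload 7 kg.
Tool frame: the origin (TCP) lies at the centre of the arm's flange, where the gripper is bolted on; the fingertips stand 178 mm ahead of it and the grasp point (between the pads) lies 159 mm ahead of it (r.tips_ahead is the z of the fingertips in the tool frame, in m); z points along the fingers, y is the line along which they close (so a half turn about z gives the same grasp; the last joint's range is limited). The gripper opens to 88 mm and grips with 3 to 60 N. Pads are 19 mm wide; open, the fingers measure 130 mm over their backs; the gripper's body (78 mm by 193 mm) begins 47 mm behind the grasp point.
Start: joints at [-51.446, 20.546, 0.682, 0, -70.136, -16.507], TCP at [0.253, -0.626, 0.405] pointing down, gripper open.
Joint ranges: [-176.03, 176.03], [-82.01, 121.73], [-58.28, 71.71], [-173.87, 95.51], [-174.79, -0.11], [-173.66, 173.66]. Speed limits (degrees/s): [136.94, 136.94, 172.46, 180, 180, 180].

INTERFACE

Orientations are given as [roll, pitch, yaw] about the fixed x, y, z axes, in that order (R = Rz(yaw) Ry(pitch) Rx(roll)).
In Python, from plant import r gives the robot as it stands. The module is installed in compiled form; this text tells all that it offers.
- The arm moves only by the shell command python3 -m pendant 'ROWS' [FORCE]. ROWS is JSON, a list that holds one entry, the list of rows, each a list of 7 numbers: the shift along the tool's x, y, z in m, then the turn, a rotation vector about the tool's x, y, z in degrees, then the gripper command: -1 is shut, 1 is fully open, values between are in proportion. A call has 1 to 5 rows; each row is the pose to reach, as a shift and turn from the pose commanded when the call began, along the tool's axes at that moment; what a row does not reach only later rows make up. A row lasts 1/10 s, in which the tool goes at most 50 mm and 8.59 degrees, less where a joint would pass 70% of its speed; a pose out of reach is approached as far as the arm can. A call with a gripper value outside its range is refused whole. The fingers move at their own pace and stop on an object; FORCE is the grip in N (left out, the last holds). Time passes only in rows, so rows that repeat a pose let the fingers close. It gives the time, the measured TCP pose, the force, the opening and the grip force at its end, in the units of the state.
- r.get_state(): the state, without advancing time (a new reading comes with each control period).
- r.capture(name): name is "scene" or "top" or "wrist"; returns the picture (420x560x3 uint8, red, green, blue); there is no depth.
- r.camera_params(name): a dict with "fx", "fy", "cx", "cy" (pixels), "R" (3x3) and "t" (3): a world point X has camera coordinates R X + t. Camera axes: x right, y down, z forward; pixel columns grow to the right and rows downward; lengths in m; the calibration is good to about 2 mm. The wrist camera is an equidistant fisheye: a pixel r from the principal point sees the ray r / f radians off the axis. A picture is of the moment at which its call begins: read the wrist's pose just before it. camera_params takes no time and is no camera call; for the wrist camera it gives the pose at the moment of the call.
- r.close_job(): hands the job in; it is judged then, once.
The state is a dict: "time_s": time; "joints": joint angles; "qd": joint speeds; "joint_torque": joint torques, N m; "tcp_pos": TCP position; "eef_rot": TCP orientation; "contact_force": force on the tool from outside, world axes, zero at the start; "moment": the same for the moment, N m; "gripper_width": finger opening in m; "gripper_force": force on a finger pad.
Only numpy, scipy, OpenCV 4.12 (cv2) and the standard library are available. Lean on these libraries where they do the work, as an engineer would, in place of code of your own. Each camera call takes 0.05 s, during which the arm holds its last target. There are 200 camera calls.

TASK

Start at the end of the timer dock that has the ball-topped post and run a fingertip along its back rail, counting the gaps: knock over the little flags of the first, second and third gap in that order and leave the fourth one standing. Then push the kitchen timer that stands in front of the dock into that third gap, all the way to the back wall. Only push the timer, never lift or carry it, and leave the parked timer and the other things where they are.

Things in the scene. Friction and masses are not known exactly. Their poses are not given: they have to be found in the camera images.
- rack: Fixed aluminium timer dock, 310 mm long. Origin under its middle at surface height; x points from the open mouths into the gaps, y along the rail, z up. Four gaps, 70 mm clear, no floor, centred at y = +0.114, +0.038, -0.038, -0.114 m, between upright walls 6 mm thick, 40 mm high. Mouths at x = -0.036; inside of the back wall (40 mm high) at x = +0.030, its outside at +0.034 m.
- rail_mid (a point): Middle of the back rail, at the axis of the bar, 44 mm above the surface (rack x = +0.034, y = 0). The bar is 8 mm thick, runs along the rack's y over the whole length and carries one black flag in the middle of each gap. The small hinge forks of the flags reach 52 mm above the surface and from rack x = +0.021 to +0.047 m.
- flag_a (a joint): Flag of the gap at rack y = +0.114 m: black tab 4 mm thick, 16 mm wide, hinged at the rail's axis (44 mm up), its top 78 mm above the surface. Hinge along rack x. 0 = upright, positive = leaning to rack +y, stops at +-1.4 rad; starts within 0.1 of 0. Light friction (1 N at half height) holds it where it is left. Knocked over = beyond 0.6 rad either way.
- flag_b (a joint): The same, in the gap at rack y = +0.038 m.
- flag_c (a joint): The same, in the gap at rack y = -0.038 m.
- flag_d (a joint): The same, in the gap at rack y = -0.114 m.
- ball_post: Fixed slim steel post 12 mm thick with a 24 mm ball on top, 86 mm high, past one end of the rack in line with the rail (rack x = +0.034, y = +0.172 or -0.172 m). The gaps are counted from this post. Origin under its foot.
- plain_post: Fixed steel post 12 mm thick and 44 mm high without a ball, past the other end of the rack. Origin under its foot.
- kitchen_timer: Loose round white kitchen timer, 62 mm across, 40 mm high (round base up to 20 mm, above it the dial with a red bar), about 90 g; stands in front of the mouths, its centre at rack x = -0.094 to -0.083 m. Slides on the surface. Origin at the centre of its underside. Against the back wall of a gap its origin is at rack x = -0.001 m.
- parked_timer: The same kind of timer, already parked at the back of the end gap at rack y = +0.114 m, loose; to be left there. Origin at the centre of its underside.
- flour_shaker: Grey steel flour shaker, 67 mm across, 110 mm high, loose, to the left of the work; leave alone. Origin at the centre of its underside.
- portion_cup: Small tan lidded portion cup, 56 mm across, 32 mm high, loose, to the right of the work; leave alone. Origin at the centre of its underside.

How it is judged (in metres and radians):
On the way, in this order (a step that is already met when the one before it is completed fails the run):
1. the flag of the first gap from the ball post has been knocked over by the fingertips (within 60 mm of it along the rail), the flags after it still standing (((y of ball_post in the frame of rack above 0 m and (value of joint flag_a above 0.6 rad or value of joint flag_a below -0.6 rad) and y of the grasp point in the frame of rack between 0.054 and 0.174 m and x of the grasp point in the frame of rack between -0.03 and 0.1 m and not (value of joint flag_b above 0.6 rad or value of joint flag_b below -0.6 rad) and not (value of joint flag_c above 0.6 rad or value of joint flag_c below -0.6 rad) and not (value of joint flag_d above 0.6 rad or value of joint flag_d below -0.6 rad)) or (y of ball_post in the frame of rack below 0 m and (value of joint flag_d above 0.6 rad or value of joint flag_d below -0.6 rad) and y of the grasp point in the frame of rack between -0.174 and -0.054 m and x of the grasp point in the frame of rack between -0.03 and 0.1 m and not (value of joint flag_c above 0.6 rad or value of joint flag_c below -0.6 rad) and not (value of joint flag_b above 0.6 rad or value of joint flag_b below -0.6 rad) and not (value of joint flag_a above 0.6 rad or value of joint flag_a below -0.6 rad)))), for 0.05 s.
2. the flag of the second gap from the ball post has been knocked over by the fingertips (within 60 mm of it along the rail), the flags after it still standing (((y of ball_post in the frame of rack above 0 m and (value of joint flag_b above 0.6 rad or value of joint flag_b below -0.6 rad) and y of the grasp point in the frame of rack between -0.022 and 0.098 m and x of the grasp point in the frame of rack between -0.03 and 0.1 m and not (value of joint flag_c above 0.6 rad or value of joint flag_c below -0.6 rad) and not (value of joint flag_d above 0.6 rad or value of joint flag_d below -0.6 rad)) or (y of ball_post in the frame of rack below 0 m and (value of joint flag_c above 0.6 rad or value of joint flag_c below -0.6 rad) and y of the grasp point in the frame of rack between -0.098 and 0.022 m and x of the grasp point in the frame of rack between -0.03 and 0.1 m and not (value of joint flag_b above 0.6 rad or value of joint flag_b below -0.6 rad) and not (value of joint flag_a above 0.6 rad or value of joint flag_a below -0.6 rad)))), for 0.05 s.
3. the flag of the third gap from the ball post has been knocked over by the fingertips (within 60 mm of it along the rail), the flags after it still standing (((y of ball_post in the frame of rack above 0 m and (value of joint flag_c above 0.6 rad or value of joint flag_c below -0.6 rad) and y of the grasp point in the frame of rack between -0.098 and 0.022 m and x of the grasp point in the frame of rack between -0.03 and 0.1 m and not (value of joint flag_d above 0.6 rad or value of joint flag_d below -0.6 rad)) or (y of ball_post in the frame of rack below 0 m and (value of joint flag_b above 0.6 rad or value of joint flag_b below -0.6 rad) and y of the grasp point in the frame of rack between -0.022 and 0.098 m and x of the grasp point in the frame of rack between -0.03 and 0.1 m and not (value of joint flag_a above 0.6 rad or value of joint flag_a below -0.6 rad)))), for 0.05 s.
4. then the timer has been pushed home in the third gap (((y of ball_post in the frame of rack above 0 m and x of kitchen_timer in the frame of rack between -0.01 and 0.006 m and y of kitchen_timer in the frame of rack between -0.048 and -0.028 m) or (y of ball_post in the frame of rack below 0 m and x of kitchen_timer in the frame of rack between -0.01 and 0.006 m and y of kitchen_timer in the frame of rack between 0.028 and 0.048 m))), for 0.2 s.
At the end, for the whole second after the job is handed in: Counted from the ball post, the flags of gaps 1 to 3 lean more than 0.6 rad and that of gap 4 less than 0.45 rad; the kitchen timer stands flat and at rest in the third gap, within about 9 mm of the back wall (((y of ball_post in the frame of rack above 0 m and (value of joint flag_a above 0.6 rad or value of joint flag_a below -0.6 rad) and (value of joint flag_b above 0.6 rad or value of joint flag_b below -0.6 rad) and (value of joint flag_c above 0.6 rad or value of joint flag_c below -0.6 rad) and not (value of joint flag_d above 0.45 rad or value of joint flag_d below -0.45 rad) and x of kitchen_timer in the frame of rack between -0.01 and 0.006 m and y of kitchen_timer in the frame of rack between -0.048 and -0.028 m) or (y of ball_post in the frame of rack below 0 m and (value of joint flag_d above 0.6 rad or value of joint flag_d below -0.6 rad) and (value of joint flag_c above 0.6 rad or value of joint flag_c below -0.6 rad) and (value of joint flag_b above 0.6 rad or value of joint flag_b below -0.6 rad) and not (value of joint flag_a above 0.45 rad or value of joint flag_a below -0.45 rad) and x of kitchen_timer in the frame of rack between -0.01 and 0.006 m and y of kitchen_timer in the frame of rack between 0.028 and 0.048 m)) and angle between kitchen_timer's own z axis and vertical below 0.1 rad and height (world z) of kitchen_timer below 0.006 m and linear speed of kitchen_timer below 0.02 m/s); the robot touches nothing.
It fails at once if the flag of the fourth gap is knocked over ((y of ball_post in the frame of rack above 0 m and (value of joint flag_d above 0.45 rad or value of joint flag_d below -0.45 rad)) or (y of ball_post in the frame of rack below 0 m and (value of joint flag_a above 0.45 rad or value of joint flag_a below -0.45 rad))).
It fails at once if the kitchen timer is lifted or tipped (height (world z) of kitchen_timer above 0.012 m or angle between kitchen_timer's own z axis and vertical above 0.35 rad).
It fails at once if the timer parked in the end gap is moved more than 15 mm (distance of parked_timer from where it was at the start of the episode above 0.015 m).
It fails at once if the flour shaker is moved more than 20 mm (distance of flour_shaker from where it was at the start of the episode above 0.02 m).
It fails at once if the portion cup is moved more than 20 mm (distance of portion_cup from where it was at the start of the episode above 0.02 m).
It also fails if it takes over 58 s, if anything falls off the work surface, if the arm or the gripper's body presses on something with over 40 N, if the wrist force passes 120 N, or if a joint passes its speed limit or range.

## Working session

There is one attempt and no reset: what is moved stays moved. The work goes in short steps, Python scripts to look and compute and a shell command to move; the robot and the scene stay as the last step left them, time stands still between calls to the robot, and variables do not carry over. Pictures are saved under pics/ and viewed, at most 10 in all, crops included, and the job is handed in when it is done.

```bash
mkdir -p pics; python3 - <<'E'
from plant import r
import cv2,numpy as np
for n in("top","scene"):
    im=r.capture(n); cv2.imwrite(f"pics/{n}0.png",im[:,:,::-1])
    p=r.camera_params(n); print(n,{k:np.round(v,4).tolist() for k,v in p.items()})
s=r.get_state();print(s["time_s"],s["tcp_pos"],s["eef_rot"],s["gripper_width"],r.tips_ahead)
E
```

```text
top {'fx': 467.4648, 'fy': 467.4648, 'cx': 278.7357, 'cy': 214.3623, 'R': [[0.0123, -0.9999, 0.0092], [-0.9925, -0.0133, -0.1213], [0.1214, -0.0076, -0.9926]], 't': [0.0289, 0.5139, 1.2995]}
scene {'fx': 531.5806, 'fy': 531.5806, 'cx': 276.7399, 'cy': 210.523, 'R': [[0.6225, -0.7826, -0.0011], [-0.3239, -0.2564, -0.9107], [0.7124, 0.5673, -0.4131]], 't': [-0.2875, 0.2211, 0.8084]}
0.1 [ 0.25329735 -0.62549345  0.40382863] [ 1.79918262e+02 -5.37759951e-03 -1.57960289e+02] 0.08784199098619734 0.1781
```

View pics/top0.png

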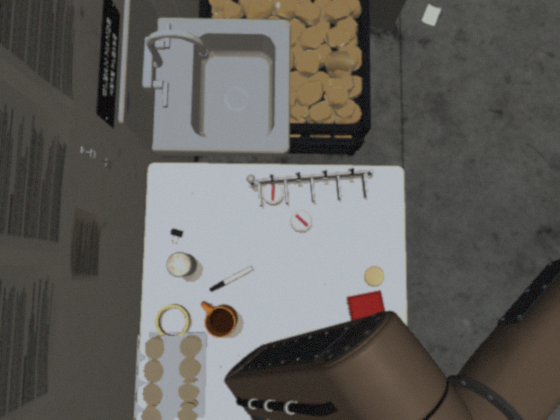

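View pics/scene0.png

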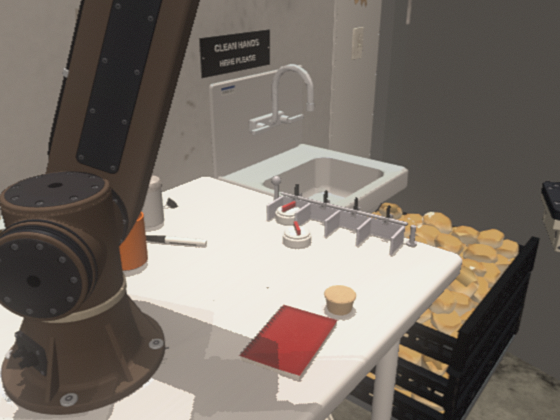

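The top view shows the ball post at about (251,180), the plain post at (369,173), the rail between them, the parked timer at (273,193) in the leftmost gap and the loose timer at (301,220). So the ball is at the rack's +y end, and the third gap is flag_c, at y = -0.038.

```bash
python3 - <<'E'
import cv2
im=cv2.imread("pics/top0.png")[160:240,235:385]
cv2.imwrite("pics/top0c.png",cv2.resize(im,None,fx=5.3,fy=5.3,interpolation=cv2.INTER_CUBIC))
im=cv2.imread("pics/scene0.png")[165:260,255:425]
cv2.imwrite("pics/scene0c.png",cv2.resize(im,None,fx=4.7,fy=4.7,interpolation=cv2.INTER_CUBIC))
E
```

```text
(no output)
```

View pics/top0c.png

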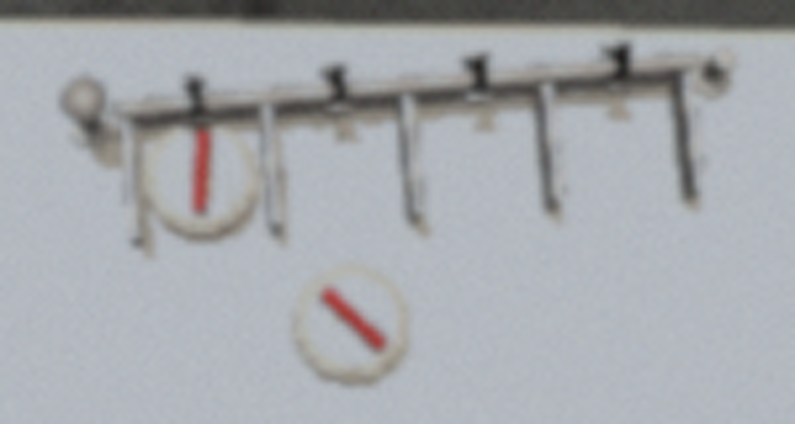

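View pics/scene0c.png

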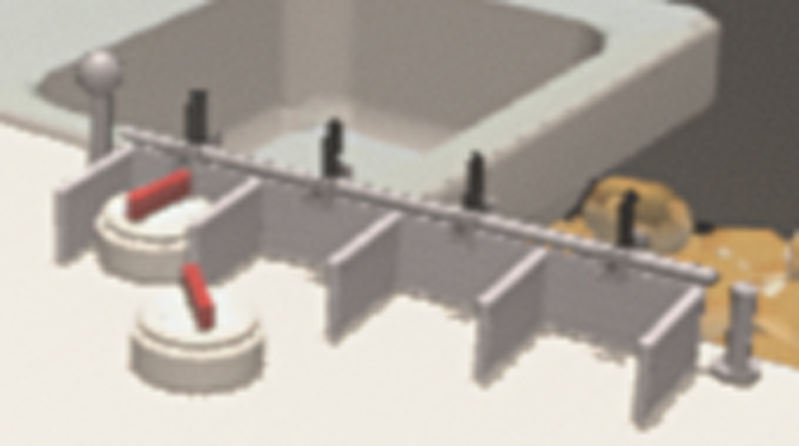

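Crop of the top view: rail ends at about (122,110) and (697,68), wall mouth tips at (138,240), (278,234), (418,222), (552,208) and (690,198), and loose timer top at (351,322). Crop of the scene view: rail ends at (122,133) and (712,277), ball at (100,72).

```bash
cat > h.py <<'E'
import numpy as np
from plant import r
def ray(n,uv,z,p=None):
    p=p or r.camera_params(n); R=np.array(p["R"]);t=np.array(p["t"])
    d=np.array([(uv[0]-p["cx"])/p["fx"],(uv[1]-p["cy"])/p["fy"],1.])
    if n=="wrist":
        a=np.array([(uv[0]-p["cx"])/p["fx"],(uv[1]-p["cy"])/p["fy"]]);th=np.hypot(*a)
        d=np.r_[a/th*np.sin(th),np.cos(th)]
    c=-R.T@t;d=R.T@d
    return c+d*(z-c[2])/d[2]
E
python3 - <<'E'
from h import *
np.set_printoptions(precision=4,suppress=True)
T=lambda u,v,z:ray("top",(235+(u+.5)/5.3-.5,160+(v+.5)/5.3-.5),z)
S=lambda u,v,z:ray("scene",(255+(u+.5)/4.7-.5,165+(v+.5)/4.7-.5),z)
L,Rr=T(122,110,.046),T(697,68,.046); print("top rail",L,Rr,np.linalg.norm(L-Rr))
L2,R2=S(122,133,.044),S(712,277,.044); print("scene rail",L2,R2,np.linalg.norm(L2-R2))
print("ball",T(84,98,.074),S(100,72,.074))
print("plain",T(713,73,.044),S(743,292,.044))
y=(L-Rr)[:2];y/=np.linalg.norm(y);yaw=np.arctan2(-y[0],y[1]);x=np.array([y[1],-y[0]])
m=(L+Rr)[:2]/2;o=m-.034*x;print("yaw",np.degrees(yaw),"origin",o, "origin scene",(L2+R2)[:2]/2-.034*x)
w=lambda P:np.array([(P[:2]-o)@x,(P[:2]-o)@y])
for u in[(138,240),(278,234),(418,222),(552,208),(690,198)]:print("tip",w(T(*u,.04)))
for u in[(195,85),(335,72),(478,60),(622,49)]:print("flagtop",w(T(*u,.078)))
print("timer",w(T(351,322,.035)),w(T(203,180,.035)),"ball",w(T(84,98,.074)))
print("timer scene",w(S(198,318,.04)))
print("shaker",ray("top",(180,262),.11),"cup",ray("top",(374,275),.032))
E
```

```text
top rail [0.6081 0.0967 0.046 ] [ 0.6355 -0.212   0.046 ] 0.3099224063364962
scene rail [0.6076 0.1041 0.044 ] [ 0.6393 -0.2093  0.044 ] 0.3150120625412644
ball [0.6088 0.1157 0.074 ] [0.6077 0.1186 0.074 ]
plain [ 0.6333 -0.221   0.044 ] [ 0.6337 -0.227   0.044 ]
yaw 5.057928517836966 origin [ 0.5879 -0.0606] origin scene [ 0.5896 -0.0556]
tip [-0.0359  0.1515]
tip [-0.0383  0.0766]
tip [-0.0374  0.0013]
tip [-0.0352 -0.071 ]
tip [-0.0353 -0.1455]
flagtop [0.0381 0.1153]
flagtop [0.0396 0.0416]
flagtop [ 0.0404 -0.0337]
flagtop [ 0.0407 -0.1097]
timer [-0.0879  0.0412] [-0.0053  0.1144] ball [0.0363 0.1738]
timer scene [-0.1175  0.0237]
shaker [0.3737 0.295  0.11  ] cup [ 0.3456 -0.2339  0.032 ]
```

The rack sits at about (0.588, -0.058) with yaw near 5.1 deg, and the sizes check out (rail 310 mm, tips at x = -0.036). I'll close the gripper and move above the start point between the ball and flag a, with tool x along the rail, so the fingers are 19 mm wide in the sweep direction.

```bash
cat >> h.py <<'E'
from scipy.spatial.transform import Rotation as Ro
O=np.array([.5885,-.058]);YAW=5.1
def W(x,y):
    c,s=np.cos(np.radians(YAW)),np.sin(np.radians(YAW)); return O+np.array([c*x-s*y,s*x+c*y])
def inv(P):
    c,s=np.cos(np.radians(YAW)),np.sin(np.radians(YAW)); d=np.array(P)[:2]-O; return np.array([c*d[0]+s*d[1],-s*d[0]+c*d[1]])
def go(x,y,tipz,yaw=None):
    "tool shift/turn from present pose to rack x,y with tips at tipz, pointing down"
    s=r.get_state();R=Ro.from_euler("xyz",s["eef_rot"],degrees=True)
    T=np.r_[W(x,y),tipz+r.tips_ahead]
    G=Ro.from_euler("xyz",[180,0,YAW-90 if yaw is None else yaw],degrees=True)
    print("shift",np.round(R.inv().apply(T-s["tcp_pos"]),4),"turn",np.round((R.inv()*G).as_rotvec(degrees=True),2),
     "now rack",np.round(inv(s["tcp_pos"]),4),"tipz",round(s["tcp_pos"][2]-r.tips_ahead,4),"t",s["time_s"],"F",np.round(s["contact_force"],1))
E
python3 -c "
from h import *
go(.034,.138,.16)"
```

```text
shift [-0.5964  0.5223  0.0664] turn [ 7.000e-02  5.000e-02 -7.306e+01] now rack [-0.3843 -0.5354] tipz 0.2257 t 0.1 F [-0.3 -0.2  0.2]
```

```bash
python3 -m pendant '[[[-0.04,0.034,0,0,0,0,-1],[-0.078,0.067,0,0,0,0,-1],[-0.115,0.1,0,0,0,0,-1],[-0.15,0.132,0,0,0,0,-1],[-0.19,0.165,0,0,0,0,-1]]]' 20
python3 -m pendant '[[[-0.037,0.033,0,0,0,0,-1],[-0.075,0.066,0,0,0,0,-1],[-0.112,0.098,0,0,0,0,-1],[-0.15,0.132,0,0,0,0,-1],[-0.19,0.165,0,0,0,0,-1]]]'
python3 -m pendant '[[[0,0,0,0,0,-8,-1],[0,0,0,0,0,-16,-1],[0,0,0,0,0,-24,-1],[0,0,0,0,0,-32,-1],[0,0,0,0,0,-40,-1]]]'
python3 -m pendant '[[[0,0,0,0,0,-8,-1],[0,0,0,0,0,-16,-1],[0,0,0,0,0,-24,-1],[0,0,0,0,0,-33,-1],[0,0,0,0,0,-33,-1]]]'
python3 -c "
from h import *
go(.034,.138,.16)"
```

```text
time_s: 0.6
tcp_pos: [0.3668, -0.4011, 0.4044]
eef_rot: [180.0, -0.0, -158.0]
contact_force: [1.3, 0.1, 0.2]
gripper_width: 0.0532
gripper_force: 0.0
time_s: 1.1
tcp_pos: [0.4796, -0.1792, 0.4047]
eef_rot: [180.0, 0.0, -157.9]
contact_force: [1.5, -0.9, -0.3]
gripper_width: 0.013
gripper_force: 0.0
time_s: 1.6
tcp_pos: [0.4793, -0.1811, 0.4044]
eef_rot: [180.0, -0.0, -117.6]
contact_force: [0.6, 0.0, -1.3]
gripper_width: 0.0003
gripper_force: 0.0
time_s: 2.1
tcp_pos: [0.4793, -0.1812, 0.4044]
eef_rot: [180.0, 0.0, -84.8]
contact_force: [-0.2, -0.2, 0.3]
gripper_width: 0.0005
gripper_force: 0.0
shift [-0.2508 -0.1541  0.0663] turn [0.03 0.01 0.09] now rack [-0.1197 -0.113 ] tipz 0.2263 t 2.1 F [-0.2 -0.2  0.3]
```

```bash
python3 -m pendant '[[[-0.04,-0.025,0,0,0,0,-1],[-0.08,-0.05,0,0,0,0,-1],[-0.12,-0.075,0,0,0,0,-1],[-0.16,-0.1,0,0,0,0,-1],[-0.2,-0.125,0,0,0,0,-1]]]'
python3 -m pendant '[[[-0.03,-0.02,0.01,0,0,0,-1],[-0.051,-0.029,0.03,0,0,0,-1],[-0.051,-0.029,0.05,0,0,0,-1],[-0.051,-0.029,0.05,0,0,0,-1]]]'
python3 - <<'E'
from h import *
import cv2
go(.034,.138,.06)
p=r.camera_params("wrist");print({k:np.round(v,3).tolist() for k,v in p.items()})
np.save("wp.npy",p,allow_pickle=True)
cv2.imwrite("pics/w1.png",r.capture("wrist")[:,:,::-1])
E
```

```text
time_s: 2.6
tcp_pos: [0.5868, 0.0308, 0.4047]
eef_rot: [180.0, 0.0, -85.2]
contact_force: [0.9, -0.2, 0.4]
gripper_width: 0.0004
gripper_force: 0.0
time_s: 3.0
tcp_pos: [0.6099, 0.0829, 0.3511]
eef_rot: [179.7, -0.1, -85.1]
contact_force: [0.0, -0.7, 0.7]
gripper_width: 0.0004
gripper_force: 0.0
shift [ 0.0003 -0.0008  0.113 ] turn [ 0.35 -0.07 -0.23] now rack [0.0339 0.1385] tipz 0.173 t 3.0 F [ 0.  -0.7  0.7]
{'fx': 325.192, 'fy': 325.192, 'cx': 276.377, 'cy': 206.982, 'R': [[-0.996, -0.084, 0.006], [-0.08, 0.961, 0.266], [-0.028, 0.264, -0.964]], 't': [0.612, -0.05, 0.332]}
```

View pics/w1.png

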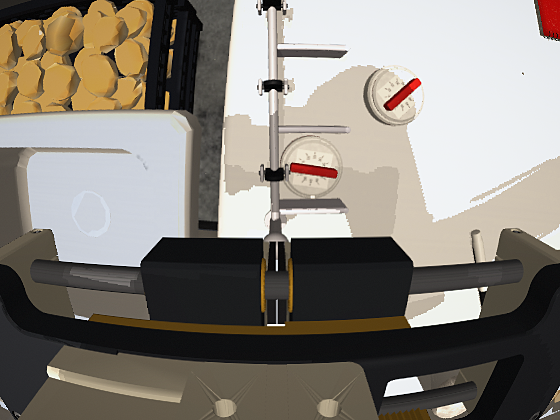

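The wrist view shows the rail running up the image, with flag a's hinge at (271,173), flag b's at (272,87) and flag c's at (274,6). The loose timer is at (394,96), the parked one at (312,168), the wall edge tips at (347,50), (347,129) and (346,206), and something is at (277,235) near the fingers. I'll check these against the rack frame.

```bash
python3 - <<'E'
from h import *
p=np.load("wp.npy",allow_pickle=True).item()
np.set_printoptions(precision=4,suppress=True)
for n,u,z in[("hA",(272,174),.052),("hB",(273,87),.052),("hC",(275,6),.052),("tip1",(347,206),.04),("tip2",(348,129),.04),("tip3",(347,50),.04),
 ("timer",(394,96),.03),("parked",(313,168),.03),("rail",(273,130),.048),("rail",(275,195),.048),("ball",(278,235),.074),("postend",(276,215),.044)]:
    print(n,inv(ray("wrist",u,z,p)))
c=-np.array(p["R"]).T@p["t"];print("cam",inv(c),c[2])
E
```

```text
hA [0.0354 0.1137]
hB [0.0341 0.0388]
hC [ 0.0321 -0.0345]
tip1 [-0.0347  0.1461]
tip2 [-0.033   0.0743]
tip3 [-0.032   0.0017]
timer [-0.0805  0.0408]
parked [-0.0028  0.1118]
rail [0.0343 0.0758]
rail [0.0329 0.1334]
ball [0.0306 0.1617]
postend [0.0321 0.1532]
cam [0.033  0.0667] 0.3300459415869464
```

Flag, wall and rail points agree with the rack frame to about 2 mm. Next: lower beside flag a, then sweep.

```bash
python3 -m pendant '[[[0.001,0,0.04,0,0,0,-1],[0.001,0,0.08,0,0,0,-1],[0.001,0,0.1,0,0,0,-1],[0.001,0,0.113,0,0,0,-1],[0.001,0,0.113,0,0,0,-1]]]'
python3 -c "
from h import *
go(.034,.08,.06)"
```

```text
time_s: 3.55
tcp_pos: [0.6108, 0.0808, 0.2412]
eef_rot: [179.9, -0.0, -85.1]
contact_force: [-0.8, 0.4, -0.1]
gripper_width: 0.0005
gripper_force: 0.0
shift [0.0563 0.0004 0.0031] turn [ 0.08 -0.03 -0.16] now rack [0.0346 0.1363] tipz 0.0631 t 3.55 F [-0.8  0.4 -0.1]
```

```bash
python3 -m pendant '[[[0.012,0,0.003,0,0,0,-1],[0.03,0,0.003,0,0,0,-1],[0.05,0,0.003,0,0,0,-1],[0.07,0,0.003,0,0,0,-1],[0.085,0,0.003,0,0,0,-1]]]'
python3 -m pendant '[[[0.02,0,0,0,0,0,-1],[0.04,0,0,0,0,0,-1],[0.055,0,0,0,0,0,-1],[0.068,0,0,0,0,0,-1],[0.068,0,0,0,0,0,-1]]]'
python3 -c "
from h import *
go(.034,-.068,.06)"
```

```text
time_s: 4.05
tcp_pos: [0.6186, -0.0056, 0.24]
eef_rot: [-179.9, 0.0, -85.0]
contact_force: [-1.5, 0.5, 0.7]
gripper_width: 0.0006
gripper_force: 0.7
time_s: 4.55
tcp_pos: [0.6243, -0.0729, 0.2389]
eef_rot: [-180.0, -0.0, -85.1]
contact_force: [0.5, -0.2, -0.4]
gripper_width: 0.0003
gripper_force: 0.0
shift [0.05   0.0002 0.0008] turn [-0.01 -0.   -0.16] now rack [ 0.0344 -0.018 ] tipz 0.0608 t 4.55 F [ 0.5 -0.2 -0.4]
```

```bash
python3 -m pendant '[[[0.015,0,0.001,0,0,0,-1],[0.03,0,0.001,0,0,0,-1],[0.042,0,0.001,0,0,0,-1],[0.05,0,0.001,0,0,0,-1],[0.05,0,0.001,0,0,0,-1]]]'
python3 -m pendant '[[[0,0,-0.03,0,0,0,-1],[0,0,-0.07,0,0,0,-1],[0,0,-0.12,0,0,0,-1],[0,0.03,-0.15,0,0,0,-1],[0,0.08,-0.15,0,0,0,-1]]]'
python3 -m pendant '[[[0,0.05,0,0,0,0,-1],[0,0.1,0,0,0,0,-1],[0,0.15,0,0,0,0,-1],[0,0.15,0,0,0,0,-1]]]'
python3 - <<'E'
from h import *
import cv2
go(-.17,.04,.06)
p=r.camera_params("wrist");np.save("wp.npy",p,allow_pickle=True)
a=r.capture("wrist")[:,:,::-1]; cv2.imwrite("pics/w2.png",a)
b=r.capture("scene")[:,:,::-1][165:260,255:425]
cv2.imwrite("pics/s2.png",cv2.resize(b,None,fx=3.29,fy=3.29,interpolation=cv2.INTER_CUBIC))
E
```

```text
time_s: 5.05
tcp_pos: [0.6287, -0.1222, 0.2376]
eef_rot: [180.0, -0.0, -85.0]
contact_force: [-0.1, 0.6, 0.6]
gripper_width: 0.0001
gripper_force: 0.2
time_s: 5.55
tcp_pos: [0.5511, -0.1276, 0.3921]
eef_rot: [-179.5, -0.1, -84.9]
contact_force: [-0.5, -0.3, -0.2]
gripper_width: -0.0
gripper_force: 0.0
time_s: 5.95
tcp_pos: [0.3939, -0.1416, 0.3879]
eef_rot: [-180.0, 0.1, -85.0]
contact_force: [2.1, 0.5, 0.9]
gripper_width: 0.0001
gripper_force: 0.0
shift [-0.1058 -0.031   0.1499] turn [-0.02  0.07 -0.1 ] now rack [-0.2013 -0.066 ] tipz 0.2098 t 5.95 F [2.1 0.5 0.9]
```

View pics/w2.png

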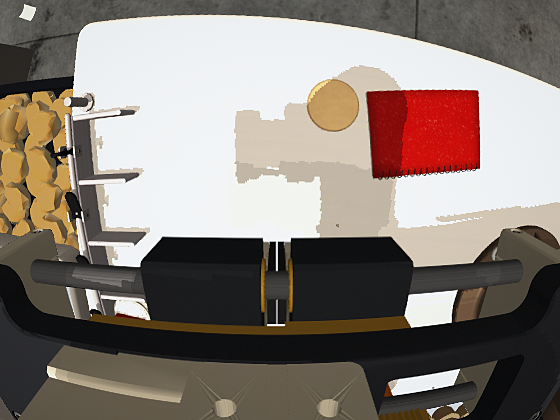

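View pics/s2.png

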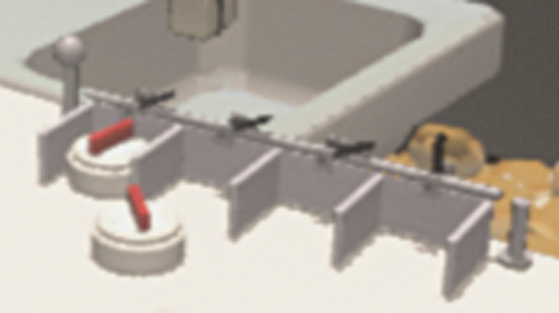

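Flags a, b and c now lie over towards -y and flag d stands (scene crop, (440,152)). The loose timer at (138,235) in that crop has not moved. Next I'll come down on the timer's +y side and push it sideways with the 42 mm flat face.

```bash
python3 -m pendant '[[[-0.035,-0.025,0,0,0,0,-1],[-0.075,-0.05,0.01,0,0,0,-1],[-0.115,-0.075,0.03,0,0,0,-1],[-0.145,-0.1,0.05,0,0,0,-1],[-0.162,-0.115,0.07,0,0,0,-1]]]'
python3 -m pendant '[[[0,0,0.02,0,0,0,-1],[0,0,0.03,0,0,0,-1],[0,0,0.03,0,0,0,-1]]]'
python3 -c "
from h import *
go(-.086,.095,.010)"
```

```text
time_s: 6.55
tcp_pos: [0.5025, 0.0336, 0.3166]
eef_rot: [-180.0, -0.0, -84.8]
contact_force: [0.4, -0.0, 0.6]
gripper_width: 0.0006
gripper_force: 0.0
time_s: 6.85
tcp_pos: [0.5, 0.0305, 0.2859]
eef_rot: [179.8, -0.1, -85.0]
contact_force: [0.2, -0.6, -0.6]
gripper_width: 0.0007
gripper_force: 0.0
shift [0.0009 0.0054 0.0978] turn [ 0.2  -0.07 -0.05] now rack [-0.0803  0.096 ] tipz 0.1078 t 6.85 F [ 0.2 -0.6 -0.6]
```

```bash
python3 -m pendant '[[[0.001,0.005,0.035,0,0,0,-1],[0.001,0.005,0.07,0,0,0,-1],[0.001,0.005,0.09,0,0,0,-1],[0.001,0.005,0.097,0,0,0,-1],[0.001,0.005,0.097,0,0,0,-1]]]'
python3 -m pendant '[[[0.01,0,0,0,0,0,-1],[0.022,0,0,0,0,0,-1],[0.034,0,0,0,0,0,-1],[0.046,0,0,0,0,0,-1],[0.058,0,0,0,0,0,-1]]]'
python3 -c "
from h import *
go(-.086,.002,.010)"
```

```text
time_s: 7.35
tcp_pos: [0.4954, 0.0287, 0.1908]
eef_rot: [180.0, -0.0, -85.0]
contact_force: [-0.4, -0.5, 0.2]
gripper_width: 0.0008
gripper_force: 0.0
time_s: 7.85
tcp_pos: [0.5003, -0.0301, 0.1911]
eef_rot: [-180.0, 0.0, -85.0]
contact_force: [-1.0, 1.4, 0.9]
gripper_width: 0.0001
gripper_force: 0.4
shift [0.0336 0.0005 0.003 ] turn [-0.05  0.01 -0.08] now rack [-0.0854  0.0356] tipz 0.013 t 7.85 F [-1.   1.4  0.9]
```

```bash
python3 -m pendant '[[[0.01,0,0,0,0,0,-1],[0.018,0,0,0,0,0,-1],[0.025,0,0,0,0,0,-1],[0.03,0,0,0,0,0,-1],[0.034,0,0,0,0,0,-1]]]'
python3 -m pendant '[[[-0.015,0,0,0,0,0,-1],[-0.03,0,0,0,0,0,-1],[-0.03,0.01,-0.04,0,0,0,-1],[-0.03,0.03,-0.085,0,0,0,-1],[-0.03,0.07,-0.1,0,0,0,-1]]]'
python3 -m pendant '[[[0.02,0.03,0,0,0,0,-1],[0.05,0.05,0,0,0,0,-1],[0.075,0.05,0,0,0,0,-1],[0.075,0.05,0,0,0,0,-1]]]'
python3 - <<'E'
from h import *
import cv2
np.set_printoptions(precision=4,suppress=True)
go(-.15,-.038,.010,YAW-180)
a=r.capture("top")
b=a[160:240,235:385,::-1];cv2.imwrite("pics/t3.png",cv2.resize(b,None,fx=5.3,fy=5.3,interpolation=cv2.INTER_CUBIC))
h=cv2.cvtColor(a,cv2.COLOR_RGB2HSV);m=((h[:,:,1]>120)&((h[:,:,0]<8)|(h[:,:,0]>172))).astype(np.uint8)
n,l,s,c=cv2.connectedComponentsWithStats(m)
for i in range(1,n):
    if 6<s[i,4]<200: print(c[i],s[i,4],inv(ray("top",c[i],.04)))
E
```

```text
time_s: 8.35
tcp_pos: [0.5031, -0.0631, 0.1906]
eef_rot: [180.0, -0.0, -85.0]
contact_force: [0.5, 1.5, 1.5]
gripper_width: 0.0002
gripper_force: 0.4
time_s: 8.85
tcp_pos: [0.433, -0.0382, 0.2941]
eef_rot: [-179.7, -0.0, -84.8]
contact_force: [-0.5, 0.6, 0.8]
gripper_width: 0.0004
gripper_force: 0.0
time_s: 9.25
tcp_pos: [0.387, -0.1197, 0.2909]
eef_rot: [-180.0, -0.0, -85.0]
contact_force: [0.0, 1.4, -0.6]
gripper_width: 0.0002
gripper_force: 0.0
shift [-0.0057 -0.0562  0.1029] turn [-0.03  0.02 89.87] now rack [-0.2062 -0.0435] tipz 0.1128 t 9.25 F [ 0.   1.4 -0.6]
[272.6316 192.1579] 19 [-0.0027  0.1124]
[326.625 215.75 ] 16 [-0.0816 -0.0349]
[213.25   316.9167] 12 [-0.3372  0.3013]
```

View pics/t3.png

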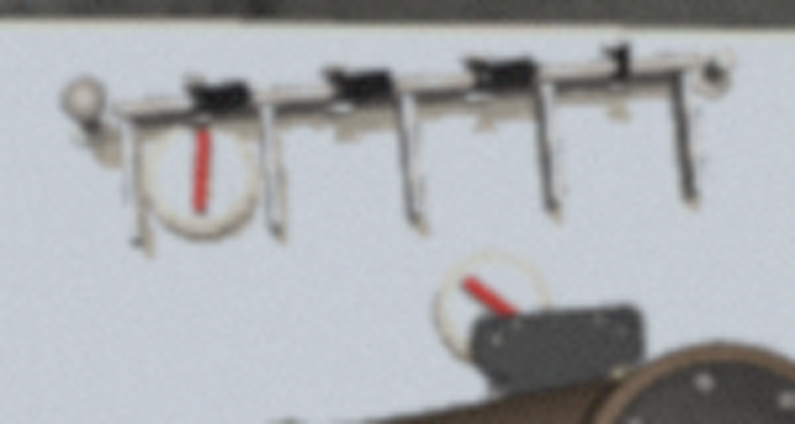

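The timer now stands in front of gap 3: its circle spans crop x 435–550, its centre is on the gap's axis, and its rack position is about (-0.083, -0.037). Next I'll turn so the fingers sit side by side along the rail, opened about 16 mm as a self-centring cradle.

```bash
python3 -m pendant '[[[0,0,0,0,0,8,-0.64],[0,0,0,0,0,16,-0.64],[0,0,0,0,0,24,-0.64],[0,0,0,0,0,32,-0.64],[0,0,0,0,0,40,-0.64]]]'
python3 -m pendant '[[[0,0,0,0,0,8,-0.64],[0,0,0,0,0,16,-0.64],[0,0,0,0,0,24,-0.64],[0,0,0,0,0,32,-0.64],[0,0,0,0,0,40,-0.64]]]'
python3 -m pendant '[[[0,0,0,0,0,5,-0.64],[0,0,0,0,0,10,-0.64],[0,0,0,0,0,10,-0.64]]]'
python3 -c "
from h import *
go(-.16,-.038,.010,YAW-180)"
```

```text
time_s: 9.8
tcp_pos: [0.3877, -0.1175, 0.2905]
eef_rot: [180.0, -0.0, -125.2]
contact_force: [0.8, -0.1, -0.5]
gripper_width: 0.016
gripper_force: 0.0
time_s: 10.3
tcp_pos: [0.3877, -0.1174, 0.2905]
eef_rot: [180.0, -0.0, -165.2]
contact_force: [-0.1, 0.1, 0.6]
gripper_width: 0.0159
gripper_force: 0.0
time_s: 10.6
tcp_pos: [0.3877, -0.1175, 0.2905]
eef_rot: [180.0, -0.0, -175.0]
contact_force: [-0.0, -0.2, -0.1]
gripper_width: 0.0152
gripper_force: 0.0
shift [-0.0453  0.0035  0.1024] turn [ 0.   -0.03 -0.08] now rack [-0.2053 -0.0414] tipz 0.1124 t 10.6 F [-0.  -0.2 -0.1]
```

```bash
python3 -m pendant '[[[-0.015,0.0035,0.035,0,0,0,-0.64],[-0.03,0.0035,0.07,0,0,0,-0.64],[-0.045,0.0035,0.09,0,0,0,-0.64],[-0.045,0.0035,0.1,0,0,0,-0.64],[-0.045,0.0035,0.1,0,0,0,-0.64]]]'
python3 -m pendant '[[[-0.015,0,0,0,0,0,-0.64],[-0.028,0,0,0,0,0,-0.64],[-0.04,0,0,0,0,0,-0.64],[-0.05,0,0,0,0,0,-0.64],[-0.06,0,0,0,0,0,-0.64]]]'
python3 -c "
from h import *
go(-.042,-.038,.010,YAW-180)"
```

```text
time_s: 11.1
tcp_pos: [0.4314, -0.1105, 0.1893]
eef_rot: [-180.0, -0.2, -174.9]
contact_force: [-1.3, 0.3, 0.7]
gripper_width: 0.0159
gripper_force: 0.0
time_s: 11.6
tcp_pos: [0.4924, -0.1053, 0.191]
eef_rot: [180.0, 0.0, -175.0]
contact_force: [-1.1, -0.4, 1.3]
gripper_width: 0.0158
gripper_force: 0.5
shift [-0.0579  0.0007  0.0029] turn [ 0.01  0.01 -0.06] now rack [-0.0999 -0.0386] tipz 0.0129 t 11.6 F [-1.1 -0.4  1.3]
```

```bash
python3 -m pendant '[[[-0.01,0.0005,0,0,0,0,-0.64],[-0.02,0.0005,0,0,0,0,-0.64],[-0.03,0.0005,0,0,0,0,-0.64],[-0.038,0.0005,0,0,0,0,-0.64],[-0.045,0.0005,0,0,0,0,-0.64]]]'
python3 -m pendant '[[[-0.005,0,0,0,0,0,-0.64],[-0.009,0,0,0,0,0,-0.64],[-0.012,0,0,0,0,0,-0.64],[-0.012,0,0,0,0,0,-0.64]]]'
python3 -c "
from h import *
go(-.042,-.038,.010,YAW-180)"
```

```text
time_s: 12.1
tcp_pos: [0.5373, -0.1008, 0.1906]
eef_rot: [-180.0, -0.0, -175.0]
contact_force: [-1.2, -1.1, 0.8]
gripper_width: 0.0158
gripper_force: 0.6
time_s: 12.5
tcp_pos: [0.5489, -0.0998, 0.1907]
eef_rot: [-180.0, 0.0, -175.0]
contact_force: [0.6, -0.3, -0.1]
gripper_width: 0.0159
gripper_force: 0.0
shift [-0.0012  0.0001  0.0026] turn [-0.    0.02 -0.05] now rack [-0.0432 -0.0381] tipz 0.0126 t 12.5 F [ 0.6 -0.3 -0.1]
```

```bash
python3 -m pendant '[[[-0.002,0,0,0,0,0,-0.64],[-0.003,0,0,0,0,0,-0.64],[-0.003,0,0,0,0,0,-0.64]]]'
python3 -m pendant '[[[0.03,0,0,0,0,0,-0.64],[0.06,0,0,0,0,0,-0.64],[0.09,0,-0.03,0,0,0,-0.64],[0.12,0,-0.07,0,0,0,-0.64],[0.15,0,-0.11,0,0,0,-0.64]]]'
python3 -m pendant '[[[0,-0.04,-0.02,0,0,0,-0.64],[0,-0.085,-0.04,0,0,0,-0.64],[0,-0.13,-0.06,0,0,0,-0.64],[0,-0.175,-0.06,0,0,0,-0.64],[0,-0.22,-0.06,0,0,0,-0.64]]]'
python3 - <<'E'
from h import *
import cv2
np.set_printoptions(precision=4,suppress=True)
a=r.capture("top")
b=a[160:240,235:385,::-1];cv2.imwrite("pics/t4.png",cv2.resize(b,None,fx=5.3,fy=5.3,interpolation=cv2.INTER_CUBIC))
h=cv2.cvtColor(a,cv2.COLOR_RGB2HSV);m=((h[:,:,1]>120)&((h[:,:,0]<8)|(h[:,:,0]>172))).astype(np.uint8)
n,l,s,c=cv2.connectedComponentsWithStats(m)
for i in range(1,n):
    if 6<s[i,4]<200: print(c[i],s[i,4],inv(ray("top",c[i],.04)))
E
```

```text
time_s: 12.8
tcp_pos: [0.5516, -0.0996, 0.1907]
eef_rot: [180.0, 0.0, -175.0]
contact_force: [0.4, 0.2, 0.6]
gripper_width: 0.0158
gripper_force: 0.1
time_s: 13.3
tcp_pos: [0.4008, -0.113, 0.3014]
eef_rot: [-180.0, -0.1, -174.9]
contact_force: [1.1, 0.0, 1.2]
gripper_width: 0.0156
gripper_force: 0.0
time_s: 13.8
tcp_pos: [0.4213, -0.3338, 0.3619]
eef_rot: [-179.9, 0.2, -174.9]
contact_force: [1.1, 0.3, -0.1]
gripper_width: 0.0159
gripper_force: 0.0
[272.6316 192.1579] 19 [-0.0027  0.1124]
[324.913  187.3913] 23 [-0.0002 -0.0372]
[216.     313.7778] 9 [-0.3293  0.2933]
[212.5714 316.7143] 7 [-0.3365  0.3031]
```

View pics/t4.png

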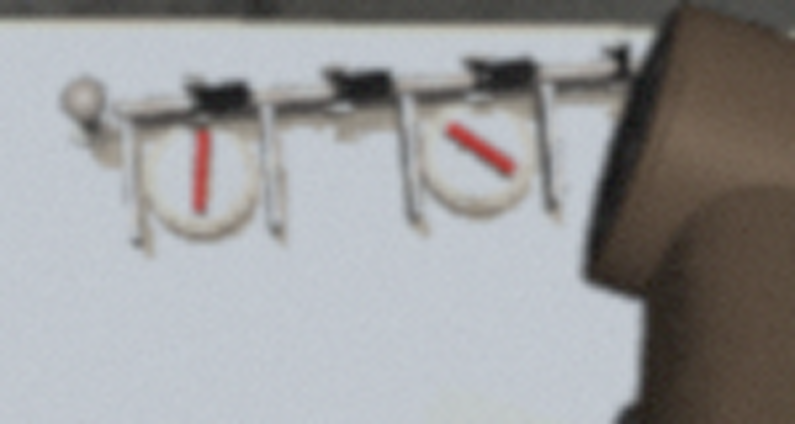

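The timer sits against the back wall of the third gap at about (0.000, -0.037), at the same depth as the parked one, which has not moved. Flags a–c are down, d is still upright, and the gripper is clear.

```bash
python3 -c "
from plant import r
print(r.close_job())"
```

```text
the job is handed in; nothing more can be done
None
```

I knocked over flags 1 to 3 in order from the ball post, left flag 4 standing, and pushed the timer to the back of the third gap; the job was handed in at about 14 s, and no verdict came back.

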